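# Draw out the finished filter trays

### The arm

A 6-joint arm with a two-finger parallel gripper is mounted at the origin on the work surface. World frame = base frame: x ahead of the robot, y to its left, z up, the work surface at z = 0. Lengths are in m, angles in degrees, forces in N, time in s.
With the tool pointing down it reaches from about 0.4 to 0.925 m from the base axis. Payload 3.4 kg.
Tool frame: the origin (TCP) lies between the finger pads; the fingertips stand 8 mm ahead of it and the grasp point (between the pads) lies 11 mm behind it; z points along the fingers, y is the line along which they close (so a half turn about z gives the same grasp; the last joint's range is limited). The gripper opens to 85 mm and grips with 20 to 120 N. Pads are 22 mm wide; open, the fingers measure 114 mm over their backs; the gripper's body (76 mm by 85 mm) begins 54 mm behind the grasp point. The pads swing forward as they close: fully open they stand 13 mm farther back than shut.
Start: joints at [70.388, 17.578, 86.31, -0, 76.112, -4.211], TCP at [0.153, 0.554, 0.239] pointing down, gripper open.
Joint ranges: [-179.03, 179.03], [-60, 130.46], [8.19, 133.38], [-81.62, 261.62], [5.75, 156.47], [-153.77, 153.77]. Speed limits (degrees/s): [147.25, 147.25, 180, 180, 180, 180].

### API

Orientations are given as [roll, pitch, yaw] about the fixed x, y, z axes, in that order (R = Rz(yaw) Ry(pitch) Rx(roll)).
In Python, from station import sense, optics, sign_off gives the robot as it stands.
- The arm moves only by the tool send_rows, never from a script. Its argument "steps" is a list of rows, each an object of numbers: "grip": the closure, from 0 (fully open) to 1 (shut); "tx", "ty", "tz": the shift along the world's x, y, z in cm; "wx", "wy", "wz": the turn, a rotation vector about the world's x, y, z in rad. A call has 1 to 8 rows; each row is the pose to reach, as a shift and turn from the pose commanded when the call began; what a row does not reach only later rows make up. A row lasts 1/8 s, in which the tool goes at most 62.5 mm and 10.7 degrees, less where a joint would pass 70% of its speed; a pose out of reach is approached as far as the arm can. A call with a gripper value outside its range is refused whole. The fingers move at their own pace and stop on an object; the grip force is fixed at half the most. Time passes only in rows, so rows that repeat a pose let the fingers close. It gives the time, the measured TCP pose, the force, the opening and the grip force at its end, in the units of the state.
- sense(): the state, without advancing time (a new reading comes with each control period).
- optics.grab_frame(name): name is "side" or "top" or "wrist"; returns a dict with "img" (384x512x3 uint8, blue, green, red), "intrinsics" (3x3 intrinsics, pixels), "k1" (the pictures are not rectified: a ray, as slopes to the right and down, at radius r is drawn at 1 + k1 r^2 times it, then the intrinsics apply), "extrinsics" (4x4, takes a point from world to camera coordinates). Camera axes: x right, y down, z forward; pixel columns grow to the right and rows downward; lengths in m; the calibration is good to about 2 mm. A picture is of the moment at which its call begins. There is no depth.
- sign_off(): hands the job in; it is judged then, once.
Trained networks look in the newest picture that a camera, given by its name, has taken for a name from the list of things; names that differ only in an ending like _2 or _b are one class to them, and where a whole thing is asked for, a point or a joint stands for the part that bears it (a point fixed in the world has none). Each returns a list of dicts, best first, with "p" (0 to 1); they miss things now and then, are a little off and sometimes report something else, mostly with a low value. They report only what shows in the picture. A call takes as long as a camera call. They do not tell look-alikes from the thing itself.
- optics.regions_of(name, camera): "pixels" (384x512 bool, what is visible of it).
- optics.landmark_of(name, camera): "location" ([x, y, z] in m, in world coordinates, good to about 4 mm: a listed point, or the origin of a listed thing).
The state is a dict: "time": time; "qpos": joint angles; "qd": joint speeds; "tau": joint torques, N m; "ee_pos": TCP position; "tcp_rot": TCP orientation; "ft_force": force on the tool from outside, world axes, zero at the start; "ft_torque": the same for the moment, N m; "opening": opening from 0.0 (shut) to 1.0 (fully open); "finger_force": force on a finger pad.
Only numpy, scipy, OpenCV 4.12 (cv2) and the standard library are available. Lean on these libraries where they do the work, as an engineer would, in place of code of your own. Each camera call takes 0.05 s, during which the arm holds its last target. There are 200 camera calls.

### The job

Two of the three sliding trays of the filtration rig carry a flat petri dish with a finished filter; the third carries a taller capped jar. Hook a fingertip behind the front lip of each tray with a petri dish and draw it out towards the robot, all the way to its stop, the dish riding flat on it. Leave the jar's tray in where it is, do not touch the dishes or the jar, and do not disturb the other things on the bench.

Things in the scene. Friction and masses are not known exactly. Their poses are not given: they have to be found in the camera images.
- rig: fixed filtration rig, yaw up to 0.28 rad either way: three tray lanes at y = +0.120, 0, -0.120 between four steel rails (24 mm high, x -0.215 to 0.100); behind them, at x = 0.125, a manifold tube with three filter cups, 117 mm high. Origin: on the table under the middle; x away from the robot along the rails, y left, z up. A closed tray spans x -0.100 (lip front) to 0.075; its load stands near x = 0.02.
- tray0 (a joint): bare dark steel sliding tray, 175 x 104 mm, the left one of three seen from the robot (rig y = +0.120); floor 17 mm above the table, side rims 9 mm above the floor. Joint in m: 0 fully in, 0.110 against its stop, drawn out along the rig's -x, towards the robot. Starts at 0 to 0.015; about 1.5 N of friction; stays where it is left.
- tray1 (a joint): bare dark steel sliding tray, 175 x 104 mm, the middle one of three seen from the robot (rig y = 0); floor 17 mm above the table, side rims 9 mm above the floor. Joint in m: 0 fully in, 0.110 against its stop, drawn out along the rig's -x, towards the robot. Starts at 0 to 0.015; about 1.5 N of friction; stays where it is left.
- tray2 (a joint): bare dark steel sliding tray, 175 x 104 mm, the right one of three seen from the robot (rig y = -0.120); floor 17 mm above the table, side rims 9 mm above the floor. Joint in m: 0 fully in, 0.110 against its stop, drawn out along the rig's -x, towards the robot. Starts at 0 to 0.015; about 1.5 N of friction; stays where it is left.
- lip0 (a point): middle of the top edge of the inner (rig +x) face of the left tray's front lip; moves with the tray, axes as the rig's. The lip is 5 mm thick, 104 mm wide; its top is 43 mm above the table, 26 mm above the tray's floor. Behind it (rig +x) an empty pocket, 55 mm long, 96 mm wide, ends at a rib 9 mm high; the load stands beyond the rib.
- lip1 (a point): middle of the top edge of the inner (rig +x) face of the middle tray's front lip; moves with the tray, axes as the rig's. The lip is 5 mm thick, 104 mm wide; its top is 43 mm above the table, 26 mm above the tray's floor. Behind it (rig +x) an empty pocket, 55 mm long, 96 mm wide, ends at a rib 9 mm high; the load stands beyond the rib.
- lip2 (a point): middle of the top edge of the inner (rig +x) face of the right tray's front lip; moves with the tray, axes as the rig's. The lip is 5 mm thick, 104 mm wide; its top is 43 mm above the table, 26 mm above the tray's floor. Behind it (rig +x) an empty pocket, 55 mm long, 96 mm wide, ends at a rib 9 mm high; the load stands beyond the rib.
- dish_a: closed clear petri dish, 56 mm across (rim 58), 14 mm high, with a white filter disc; lies loose on one of the trays. Origin: centre of its underside; z up.
- dish_b: closed clear petri dish, 56 mm across (rim 58), 14 mm high, with a white filter disc; lies loose on one of the trays. Origin: centre of its underside; z up.
- jar: clear capped jar, 48 mm across, 50 mm high, standing loose on the remaining tray, which stays in. Origin: centre of its underside; z up.
- wash_bottle: bystander: white wash bottle, 68 mm across, with a bent spout, 181 mm high, left of the rig. Origin: centre of its underside.
- beaker: bystander: clear open beaker, 80 mm across, 100 mm high, right of the rig. Origin: centre of its underside.
- filter_box: bystander: cardboard box 75 x 55 x 35 mm, left of the rig. Origin: centre of its underside.
- vial_a: bystander: small capped vial, 22 mm across, 45 mm high, on the table in front of the rails, towards the robot, about 60 mm beyond where a fully drawn tray ends. Origin: centre of its underside.
- vial_b: bystander: a second vial like vial_a, on the table right of the rig.
- forceps: bystander: steel forceps 130 mm long, 5 mm high, lying on the table crosswise in front of the right-hand rails. Origin: its middle, on the table.
- dish_lid: bystander: loose clear dish lid, 60 mm across, 8 mm high, lying on the table right of the rig's front. Origin: centre of its underside.
Things that resemble listed ones, but are neither listed nor needed, are in the scene too. What is shaped like the dish_a but blue is not meant.

How it is judged:
By the outcome, as a careful person would: the job done as asked, in the order asked, and still so for the second after the job is handed in, with the robot touching nothing.
It also fails if it takes over 54 s, if anything falls off the work surface, if the arm or the gripper's body presses on something with over 40 N, if the wrist force passes 120 N, or if a joint passes its speed limit or range.

## Working session

There is one attempt and no reset: what is moved stays moved. The work goes in short steps, Python scripts to look and compute and a tool call to move; the robot and the scene stay as the last step left them, time stands still between calls to the robot, and variables do not carry over. Pictures are saved under pics/ and viewed, at most 10 in all, crops included, and the job is handed in when it is done.

Besides the shell and the picture viewer there is one more tool, called after "Request:" as name([rows], argument=value, ...), one row to a line, values as JSON. send_rows: Moves the arm, as the interface text tells. Its arguments: {"type":"object","properties":{"steps":{"type":"array","items":{"type":"object","properties":{"grip":{"type":"number"},"tx":{"type":"number"},"ty":{"type":"number"},"tz":{"type":"number"},"wx":{"type":"number"},"wy":{"type":"number"},"wz":{"type":"number"}}}}},"required":["steps"]}

```bash
mkdir -p pics; ls; python3 - <<'E'
from station import sense, optics
import cv2,numpy as np
s=sense();print(s['time'],s['ee_pos'],s['tcp_rot'],s['opening'])
for c in ('top','side'):
    f=optics.grab_frame(c);cv2.imwrite(f'pics/{c}0.png',cv2.resize(f['img'],(798,598),interpolation=cv2.INTER_CUBIC))
    for n in ('rig','lip0','lip1','lip2','dish_a','jar','vial_a','forceps'):
        print(c,n,[(np.round(d['location'],3).tolist(),round(d['p'],2)) for d in optics.landmark_of(n,c)])
E
```

```text
pics
0.0 [0.15248461 0.55371349 0.23837446] [-1.79883776e+02 -7.86608043e-03  1.64600053e+02] 1.0020629586215912
top rig [([0.656, -0.045, -0.0], 0.7), ([0.461, -0.348, -0.002], 0.38)]
top lip0 [([0.531, -0.145, 0.044], 0.97), ([0.56, -0.032, 0.045], 0.81)]
top lip1 [([0.531, -0.145, 0.044], 0.97), ([0.56, -0.032, 0.045], 0.81)]
top lip2 [([0.531, -0.145, 0.044], 0.97), ([0.56, -0.032, 0.045], 0.81)]
top dish_a [([0.695, 0.072, 0.017], 0.77), ([0.659, -0.172, 0.012], 0.75), ([0.813, 0.245, 0.005], 0.73), ([0.715, 0.255, 0.001], 0.69)]
top jar [([0.68, -0.044, 0.013], 0.74)]
top vial_a [([0.394, -0.005, 0.003], 0.58), ([0.522, -0.262, -0.002], 0.58), ([0.476, 0.306, -0.001], 0.26)]
top forceps [([0.358, -0.122, 0.004], 0.45)]
side rig [([0.655, -0.042, -0.0], 0.9), ([0.599, 0.232, -0.002], 0.65)]
side lip0 [([0.533, -0.148, 0.046], 0.91), ([0.572, 0.087, 0.042], 0.84), ([0.561, -0.029, 0.041], 0.8), ([0.358, -0.123, 0.0], 0.72)]
side lip1 [([0.533, -0.148, 0.046], 0.91), ([0.572, 0.087, 0.042], 0.84), ([0.561, -0.029, 0.041], 0.8), ([0.358, -0.123, 0.0], 0.72)]
side lip2 [([0.533, -0.148, 0.046], 0.91), ([0.572, 0.087, 0.042], 0.84), ([0.561, -0.029, 0.041], 0.8), ([0.358, -0.123, 0.0], 0.72)]
side dish_a [([0.7, 0.073, 0.016], 0.79), ([0.712, 0.25, -0.003], 0.76), ([0.658, -0.169, 0.02], 0.65), ([0.81, 0.247, -0.002], 0.58)]
side jar [([0.684, -0.047, 0.015], 0.69)]
side vial_a [([0.528, -0.258, -0.0], 0.45)]
side forceps [([0.359, -0.121, -0.002], 0.73)]
```

View pics/top0.png

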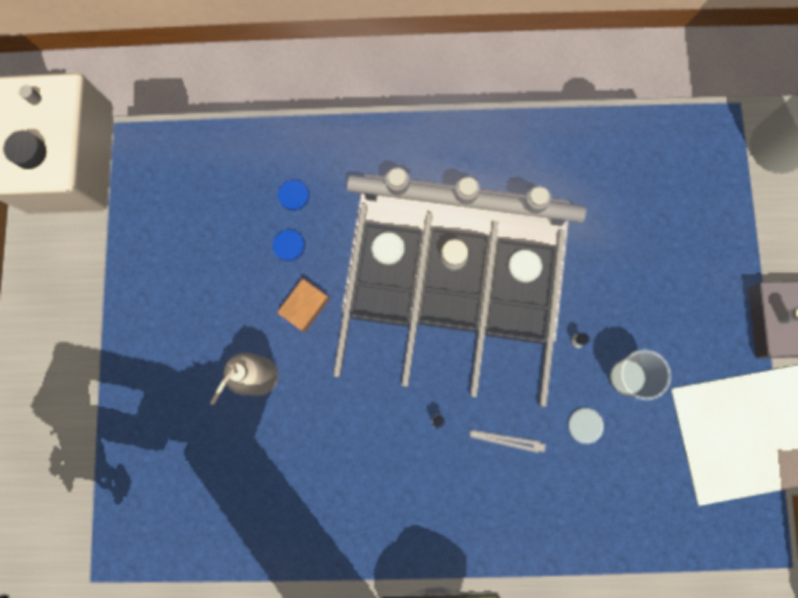

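View pics/side0.png

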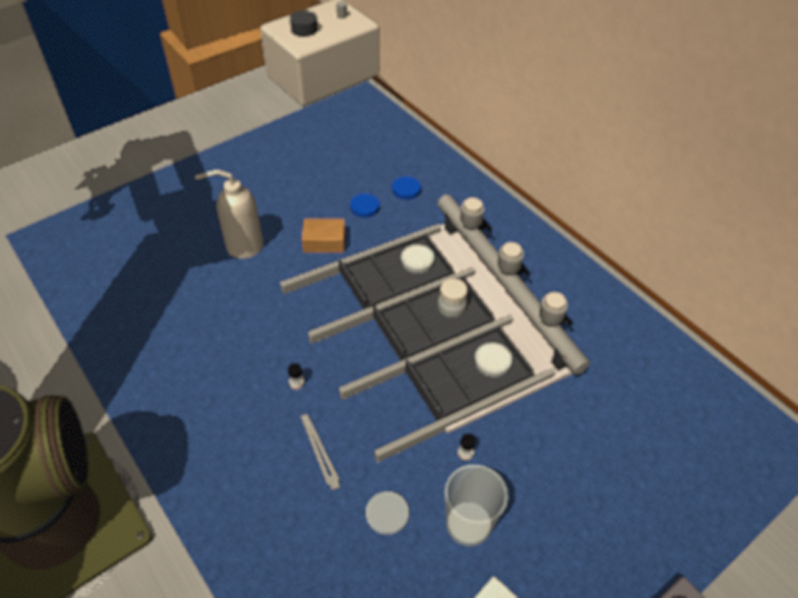

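Top view (798x598 scale): white dishes sit on the left tray at (388,248) and the right tray at (525,266), and the capped jar is on the middle tray at (455,252). Possible confusions are the blue discs at (293,194) and (289,244), which are off the rig, and the loose lid at (586,426) on the table. I choose the left and right trays, and will check them in a close crop and fit the rig pose.

```bash
python3 - <<'E'
from station import sense, optics
import cv2,numpy as np
f=optics.grab_frame('top');cv2.imwrite('pics/crop.png',cv2.resize(f['img'][110:275,205:400],(780,600),interpolation=cv2.INTER_CUBIC))
P={k:[] for k in(0,1,2)};O=[];D={0:[],2:[]}
for i in range(3):
  for c in('top','side'):
    if i or c=='side':optics.grab_frame(c)
    for d in optics.landmark_of('lip0',c):
        l=d['location']
        if l[2]>.03: P[0 if l[1]>.03 else 2 if l[1]<-.09 else 1].append(l)
    for d in optics.landmark_of('rig',c):
        if d['p']>.6 and d['location'][0]>.62:O.append(d['location'])
    for d in optics.landmark_of('dish_a',c):
        l=d['location']
        if l[1]<.15: D[0 if l[1]>0 else 2].append(l)
m=lambda a:np.round(np.mean(a,0),4)
print({k:m(v) for k,v in P.items()},m(O),{k:m(v) for k,v in D.items()})
# yaw from rails: rig mask min-area rect edge lines in top picture, projected to z=24mm
K,E,k1=f['intrinsics'],f['extrinsics'],f['k1']
def world(uv,z):
    n=cv2.undistortPoints(np.float64(uv).reshape(-1,1,2),K,np.array([k1,0,0,0.])).reshape(-1,2)
    R,t=E[:3,:3],E[:3,3]; c=-R.T@t; d=np.c_[n,np.ones(len(n))]@R
    return c+d*((z-c[2])/d[:,2])[:,None]
s=512/798
for a,b in [((363,210),(338,375)),((429,215),(405,384)),((495,224),(474,394)),((562,230),(544,403))]:
    w=world([np.array(a)*s,np.array(b)*s],.024);d=w[0]-w[1];print(np.round(w[:,:2],3).tolist(),np.arctan2(d[1],d[0]))
E
```

```text
{0: array([0.5723, 0.0896, 0.0443]), 1: array([ 0.558 , -0.0291,  0.0429]), 2: array([ 0.534 , -0.1474,  0.0439])} [ 6.548e-01 -4.240e-02  6.000e-04] {0: array([0.6993, 0.0726, 0.0175]), 2: array([ 0.5724, -0.1938,  0.0104])}
[[0.77, 0.116], [0.474, 0.163]] -0.15806535347467918
[[0.757, -0.003], [0.456, 0.047]] -0.16557210118163404
[[0.736, -0.121], [0.436, -0.071]] -0.1646493927605198
[[0.722, -0.24], [0.418, -0.19]] -0.16287183927057922
```

View pics/crop.png

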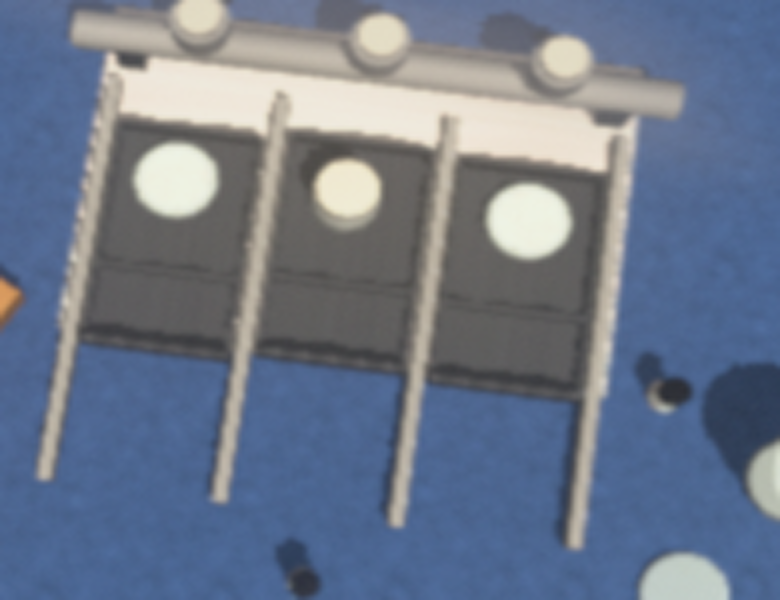

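The crop confirms it: flat white discs on the left tray (176,180) and right tray (530,220), and the taller capped jar in the middle (347,190). Rig yaw is about -0.163 rad. I'll move over the left pocket with the gripper shut.

Request:
send_rows([
  {"grip": 1, "tx": 4, "ty": -4.2, "tz": 0.5, "wz": 0.01},
  {"grip": 1, "tx": 10, "ty": -10.5, "tz": 1, "wz": 0.03},
  {"grip": 1, "tx": 16, "ty": -16.8, "tz": 1, "wz": 0.04},
  {"grip": 1, "tx": 22, "ty": -23.1, "tz": 1, "wz": 0.05},
  {"grip": 1, "tx": 28, "ty": -29.4, "tz": 1, "wz": 0.07},
  {"grip": 1, "tx": 34, "ty": -35.8, "tz": 1, "wz": 0.09},
  {"grip": 1, "tx": 40, "ty": -42.1, "tz": 0, "wz": 0.106},
  {"grip": 1, "tx": 44.6, "ty": -46.9, "tz": -2, "wz": 0.106},
])

```text
$.steps[0]: bad value
```

Request:
send_rows([
  {"grip": 1},
  {"grip": 1, "tz": 0},
  {"grip": 1, "tz": -3},
  {"grip": 1, "tz": -7},
  {"grip": 1, "tz": -9},
  {"grip": 1, "tz": -9},
  {"grip": 1, "tz": -9},
])

```text
$.steps[0]: bad value
```

Request:
send_rows([
  {"grip": 1, "tx": 4, "ty": -4.2, "tz": 0.5, "wx": 0, "wy": 0, "wz": 0.01},
  {"grip": 1, "tx": 10, "ty": -10.5, "tz": 1, "wx": 0, "wy": 0, "wz": 0.03},
  {"grip": 1, "tx": 16, "ty": -16.8, "tz": 1, "wx": 0, "wy": 0, "wz": 0.04},
  {"grip": 1, "tx": 22, "ty": -23.1, "tz": 1, "wx": 0, "wy": 0, "wz": 0.05},
  {"grip": 1, "tx": 28, "ty": -29.4, "tz": 1, "wx": 0, "wy": 0, "wz": 0.07},
  {"grip": 1, "tx": 34, "ty": -35.8, "tz": 1, "wx": 0, "wy": 0, "wz": 0.09},
  {"grip": 1, "tx": 40, "ty": -42.1, "tz": 0, "wx": 0, "wy": 0, "wz": 0.106},
  {"grip": 1, "tx": 44.6, "ty": -46.9, "tz": -2, "wx": 0, "wy": 0, "wz": 0.106},
])

```text
time: 3.1
ee_pos: [0.4954, 0.1942, 0.239]
tcp_rot: [179.9, 0.1, 170.7]
ft_force: [0.8, 0.9, -0.0]
opening: -0.002
finger_force: 0.0
```

Request:
send_rows([
  {"grip": 1, "tx": 0, "ty": 0, "tz": 0, "wx": 0, "wy": 0, "wz": 0},
  {"grip": 1, "tx": 0, "ty": 0, "tz": 0, "wx": 0, "wy": 0, "wz": 0},
])

```text
time: 3.35
ee_pos: [0.4934, 0.1956, 0.2382]
tcp_rot: [180.0, -0.1, 170.6]
ft_force: [-0.2, -0.6, 0.3]
opening: 0.001
finger_force: 0.0
```

Request:
send_rows([
  {"grip": 1, "tx": 4, "ty": -4.2, "tz": 0, "wx": 0, "wy": 0, "wz": 0},
  {"grip": 1, "tx": 8, "ty": -8.4, "tz": 0, "wx": 0, "wy": 0, "wz": 0},
  {"grip": 1, "tx": 10.6, "ty": -11.1, "tz": 0, "wx": 0, "wy": 0, "wz": 0},
  {"grip": 1, "tx": 10.6, "ty": -11.1, "tz": -3, "wx": 0, "wy": 0, "wz": 0},
  {"grip": 1, "tx": 10.6, "ty": -11.1, "tz": -8, "wx": 0, "wy": 0, "wz": 0},
  {"grip": 1, "tx": 10.6, "ty": -11.1, "tz": -12, "wx": 0, "wy": 0, "wz": 0},
  {"grip": 1, "tx": 10.6, "ty": -11.1, "tz": -14, "wx": 0, "wy": 0, "wz": 0},
  {"grip": 1, "tx": 10.6, "ty": -11.1, "tz": -14, "wx": 0, "wy": 0, "wz": 0},
])

```text
time: 4.35
ee_pos: [0.5974, 0.0865, 0.0969]
tcp_rot: [-180.0, -0.3, 170.8]
ft_force: [-0.1, 0.5, -0.6]
opening: 0.002
finger_force: 0.0
```

```bash
python3 - <<'E'
from station import sense, optics
import cv2,numpy as np
s=sense();print(s['ee_pos'],s['tcp_rot'])
a=optics.grab_frame('side')['img'][120:290,170:380]
print([(np.round(d['location'],3).tolist(),round(d['p'],2)) for d in optics.landmark_of('lip0','side')])
b=optics.grab_frame('wrist')['img']
a=cv2.resize(a,(400,324));b=cv2.resize(b,(400,300))
cv2.imwrite('pics/above.png',np.hstack([a,np.pad(b,((0,24),(0,0),(0,0)))]))
print([(np.round(d['location'],3).tolist(),round(d['p'],2)) for d in optics.landmark_of('lip0','wrist')])
E
```

```text
[0.59742456 0.0865471  0.09693418] [-179.96013688   -0.25333305  170.81442766]
[([0.57, 0.088, 0.043], 0.79), ([0.534, -0.148, 0.046], 0.79), ([0.558, -0.03, 0.041], 0.73), ([0.358, -0.121, -0.0], 0.68), ([0.697, 0.074, 0.018], 0.49)]
[([0.571, 0.092, 0.043], 0.72), ([0.554, -0.03, 0.044], 0.61)]
```

View pics/above.png

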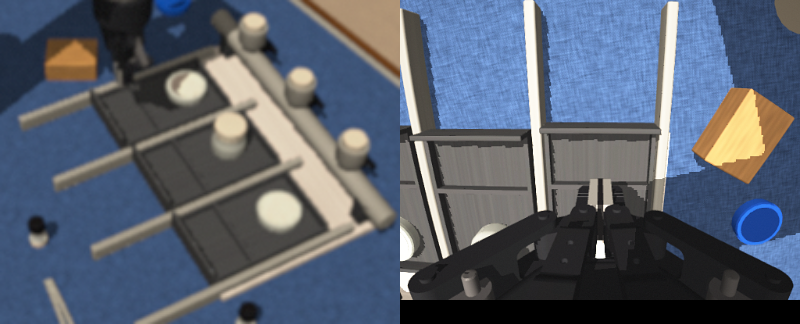

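The side crop shows the gripper over the left pocket. In the wrist view the fingertips at (602,185) are centred in the left lane (540–660), behind the lip at (600,128). The network lip position agrees, so I descend.

Request:
send_rows([
  {"grip": 1, "tx": 0, "ty": 0, "tz": -2, "wx": 0, "wy": 0, "wz": 0},
  {"grip": 1, "tx": 0, "ty": 0, "tz": -4, "wx": 0, "wy": 0, "wz": 0},
  {"grip": 1, "tx": 0, "ty": 0, "tz": -5, "wx": 0, "wy": 0, "wz": 0},
  {"grip": 1, "tx": 0, "ty": 0, "tz": -5.5, "wx": 0, "wy": 0, "wz": 0},
  {"grip": 1, "tx": 0, "ty": 0, "tz": -6, "wx": 0, "wy": 0, "wz": 0},
  {"grip": 1, "tx": 0, "ty": 0, "tz": -6, "wx": 0, "wy": 0, "wz": 0},
])

```text
time: 5.3
ee_pos: [0.5998, 0.0847, 0.0386]
tcp_rot: [180.0, 0.0, 170.7]
ft_force: [-0.1, -0.7, 0.2]
opening: -0.001
finger_force: 0.0
```

Request:
send_rows([
  {"grip": 1, "tx": -0.5, "ty": 0.08, "tz": 0, "wx": 0, "wy": 0, "wz": 0},
  {"grip": 1, "tx": -1.0, "ty": 0.16, "tz": 0, "wx": 0, "wy": 0, "wz": 0},
  {"grip": 1, "tx": -1.3, "ty": 0.21, "tz": 0, "wx": 0, "wy": 0, "wz": 0},
  {"grip": 1, "tx": -1.6, "ty": 0.26, "tz": 0, "wx": 0, "wy": 0, "wz": 0},
  {"grip": 1, "tx": -1.9, "ty": 0.31, "tz": 0, "wx": 0, "wy": 0, "wz": 0},
  {"grip": 1, "tx": -2.3, "ty": 0.38, "tz": 0, "wx": 0, "wy": 0, "wz": 0},
  {"grip": 1, "tx": -2.8, "ty": 0.46, "tz": 0, "wx": 0, "wy": 0, "wz": 0},
  {"grip": 1, "tx": -3.4, "ty": 0.56, "tz": 0, "wx": 0, "wy": 0, "wz": 0},
])

```text
time: 6.3
ee_pos: [0.5658, 0.0904, 0.0386]
tcp_rot: [180.0, 0.0, 170.7]
ft_force: [1.4, -0.3, 0.7]
opening: 0.001
finger_force: 0.9
```

Request:
send_rows([
  {"grip": 1, "tx": -0.6, "ty": 0.1, "tz": 0, "wx": 0, "wy": 0, "wz": 0},
  {"grip": 1, "tx": -1.2, "ty": 0.2, "tz": 0, "wx": 0, "wy": 0, "wz": 0},
  {"grip": 1, "tx": -1.9, "ty": 0.31, "tz": 0, "wx": 0, "wy": 0, "wz": 0},
  {"grip": 1, "tx": -2.6, "ty": 0.43, "tz": 0, "wx": 0, "wy": 0, "wz": 0},
  {"grip": 1, "tx": -3.3, "ty": 0.54, "tz": 0, "wx": 0, "wy": 0, "wz": 0},
  {"grip": 1, "tx": -4.0, "ty": 0.66, "tz": 0, "wx": 0, "wy": 0, "wz": 0},
  {"grip": 1, "tx": -4.7, "ty": 0.77, "tz": 0, "wx": 0, "wy": 0, "wz": 0},
  {"grip": 1, "tx": -5.4, "ty": 0.89, "tz": 0, "wx": 0, "wy": 0, "wz": 0},
])

```text
time: 7.3
ee_pos: [0.5113, 0.0993, 0.0385]
tcp_rot: [180.0, 0.0, 170.7]
ft_force: [2.3, 1.4, 0.5]
opening: -0.002
finger_force: 0.9
```

Request:
send_rows([
  {"grip": 1, "tx": -0.5, "ty": 0.08, "tz": 0, "wx": 0, "wy": 0, "wz": 0},
  {"grip": 1, "tx": -1.0, "ty": 0.16, "tz": 0, "wx": 0, "wy": 0, "wz": 0},
  {"grip": 1, "tx": -1.4, "ty": 0.23, "tz": 0, "wx": 0, "wy": 0, "wz": 0},
  {"grip": 1, "tx": -1.8, "ty": 0.29, "tz": 0, "wx": 0, "wy": 0, "wz": 0},
  {"grip": 1, "tx": -2.1, "ty": 0.34, "tz": 0, "wx": 0, "wy": 0, "wz": 0},
  {"grip": 1, "tx": -2.4, "ty": 0.39, "tz": 0, "wx": 0, "wy": 0, "wz": 0},
])

```text
time: 8.05
ee_pos: [0.4876, 0.1032, 0.0384]
tcp_rot: [-180.0, 0.0, 170.7]
ft_force: [1.7, 0.8, 0.2]
opening: -0.002
finger_force: 0.8
```

Request:
send_rows([
  {"grip": 1, "tx": -0.2, "ty": 0.03, "tz": 0, "wx": 0, "wy": 0, "wz": 0},
  {"grip": 1, "tx": -0.4, "ty": 0.06, "tz": 0, "wx": 0, "wy": 0, "wz": 0},
  {"grip": 1, "tx": -0.6, "ty": 0.1, "tz": 0, "wx": 0, "wy": 0, "wz": 0},
  {"grip": 1, "tx": -0.6, "ty": 0.1, "tz": 0, "wx": 0, "wy": 0, "wz": 0},
])

```text
time: 8.55
ee_pos: [0.4837, 0.1038, 0.0386]
tcp_rot: [180.0, 0.2, 170.7]
ft_force: [4.8, -1.4, -3.3]
opening: -0.001
finger_force: 2.7
```

Request:
send_rows([
  {"grip": 1, "tx": -0.2, "ty": 0.03, "tz": 0, "wx": 0, "wy": 0, "wz": 0},
  {"grip": 1, "tx": -0.4, "ty": 0.06, "tz": 0, "wx": 0, "wy": 0, "wz": 0},
  {"grip": 1, "tx": -0.4, "ty": 0.06, "tz": 0, "wx": 0, "wy": 0, "wz": 0},
])

```text
time: 8.93
ee_pos: [0.4837, 0.104, 0.0389]
tcp_rot: [180.0, 0.6, 170.7]
ft_force: [11.5, -4.6, -9.0]
opening: 0.003
finger_force: 6.0
```

Left tray is on its stop: the position held while the force rose. I back off, lift clear and cross to the right pocket.

Request:
send_rows([
  {"grip": 1, "tx": 0.8, "ty": -0.13, "tz": 0, "wx": 0, "wy": 0, "wz": 0},
  {"grip": 1, "tx": 1.8, "ty": -0.29, "tz": 0, "wx": 0, "wy": 0, "wz": 0},
  {"grip": 1, "tx": 1.8, "ty": -0.29, "tz": 0.5, "wx": 0, "wy": 0, "wz": 0},
  {"grip": 1, "tx": 1.8, "ty": -0.29, "tz": 3, "wx": 0, "wy": 0, "wz": 0},
  {"grip": 1, "tx": 1.8, "ty": -0.29, "tz": 7, "wx": 0, "wy": 0, "wz": 0},
  {"grip": 1, "tx": 1.8, "ty": -0.29, "tz": 10, "wx": 0, "wy": 0, "wz": 0},
  {"grip": 1, "tx": 3, "ty": -4, "tz": 11, "wx": 0, "wy": 0, "wz": 0},
  {"grip": 1, "tx": 4.3, "ty": -9, "tz": 11, "wx": 0, "wy": 0, "wz": 0},
])

```text
time: 9.93
ee_pos: [0.5209, 0.015, 0.1501]
tcp_rot: [180.0, 0.1, 170.8]
ft_force: [0.7, -0.6, 0.2]
opening: -0.006
finger_force: 0.0
```

Request:
send_rows([
  {"grip": 1, "tx": 1, "ty": -5, "tz": 0, "wx": 0, "wy": 0, "wz": 0},
  {"grip": 1, "tx": 2, "ty": -10, "tz": 0, "wx": 0, "wy": 0, "wz": 0},
  {"grip": 1, "tx": 4, "ty": -15, "tz": 0, "wx": 0, "wy": 0, "wz": 0},
  {"grip": 1, "tx": 4, "ty": -16.5, "tz": 0, "wx": 0, "wy": 0, "wz": 0},
  {"grip": 1, "tx": 4, "ty": -16.5, "tz": 0, "wx": 0, "wy": 0, "wz": 0},
  {"grip": 1, "tx": 4, "ty": -16.5, "tz": 0, "wx": 0, "wy": 0, "wz": 0},
])

```text
time: 10.68
ee_pos: [0.5595, -0.1487, 0.1482]
tcp_rot: [179.9, -0.1, 170.7]
ft_force: [-1.1, 0.6, -0.5]
opening: -0.002
finger_force: 0.0
```

```bash
python3 - <<'E'
from station import sense, optics
import cv2,numpy as np
s=sense();print(s['time'],s['ee_pos'],s['tcp_rot'],s['ft_force'])
a=optics.grab_frame('side')['img'][120:290,170:380]
for n in('lip0','dish_a'):
  print([(np.round(d['location'],3).tolist(),round(d['p'],2)) for d in optics.landmark_of(n,'side')])
b=optics.grab_frame('wrist')['img']
a=cv2.resize(a,(400,324));b=cv2.resize(b,(400,300))
cv2.imwrite('pics/above2.png',np.hstack([a,np.pad(b,((0,24),(0,0),(0,0)))]))
print([(np.round(d['location'],3).tolist(),round(d['p'],2)) for d in optics.landmark_of('lip0','wrist')])
E
```

```text
10.675 [ 0.5594533  -0.14866712  0.14822956] [ 1.79943736e+02 -1.12503987e-01  1.70710046e+02] [-1.14135316  0.59462693 -0.4773185 ]
[([0.557, -0.029, 0.039], 0.58), ([0.472, 0.107, 0.041], 0.55)]
[([0.658, -0.17, 0.02], 0.74), ([0.716, 0.249, -0.003], 0.65), ([0.601, 0.091, 0.019], 0.54), ([0.809, 0.25, -0.0], 0.51)]
[([0.556, -0.03, 0.042], 0.96), ([0.534, -0.147, 0.048], 0.66)]
```

View pics/above2.png

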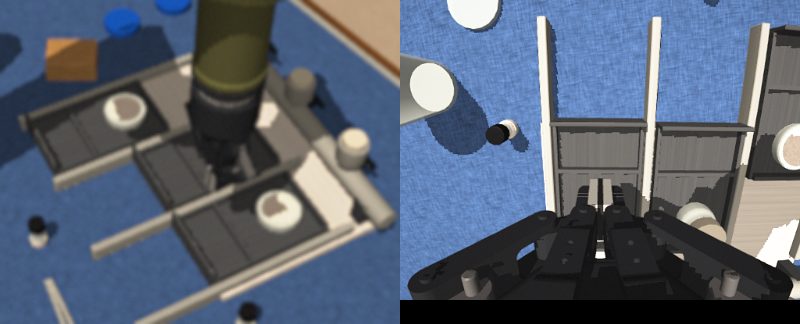

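The side crop shows the left tray fully out with its dish in place at (125,112). The wrist view shows the fingers (602,190) in the right lane (550–648), behind the lip at y=122. Descending.

Request:
send_rows([
  {"grip": 1, "tx": 0.1, "ty": -0.2, "tz": -3, "wx": 0, "wy": 0, "wz": 0},
  {"grip": 1, "tx": 0.1, "ty": -0.2, "tz": -7, "wx": 0, "wy": 0, "wz": 0},
  {"grip": 1, "tx": 0.1, "ty": -0.2, "tz": -9, "wx": 0, "wy": 0, "wz": 0},
  {"grip": 1, "tx": 0.1, "ty": -0.2, "tz": -10, "wx": 0, "wy": 0, "wz": 0},
  {"grip": 1, "tx": 0.1, "ty": -0.2, "tz": -10.5, "wx": 0, "wy": 0, "wz": 0},
  {"grip": 1, "tx": 0.1, "ty": -0.2, "tz": -10.9, "wx": 0, "wy": 0, "wz": 0},
  {"grip": 1, "tx": 0.1, "ty": -0.2, "tz": -10.9, "wx": 0, "wy": 0, "wz": 0},
])

```text
time: 11.8
ee_pos: [0.562, -0.1523, 0.0399]
tcp_rot: [-180.0, 0.0, 170.7]
ft_force: [0.8, -0.3, -0.6]
opening: -0.001
finger_force: 0.0
```

Request:
send_rows([
  {"grip": 1, "tx": -0.5, "ty": 0.08, "tz": 0, "wx": 0, "wy": 0, "wz": 0},
  {"grip": 1, "tx": -1.0, "ty": 0.16, "tz": 0, "wx": 0, "wy": 0, "wz": 0},
  {"grip": 1, "tx": -1.3, "ty": 0.21, "tz": 0, "wx": 0, "wy": 0, "wz": 0},
  {"grip": 1, "tx": -1.6, "ty": 0.26, "tz": 0, "wx": 0, "wy": 0, "wz": 0},
  {"grip": 1, "tx": -1.9, "ty": 0.31, "tz": 0, "wx": 0, "wy": 0, "wz": 0},
  {"grip": 1, "tx": -2.3, "ty": 0.38, "tz": 0, "wx": 0, "wy": 0, "wz": 0},
  {"grip": 1, "tx": -2.8, "ty": 0.46, "tz": 0, "wx": 0, "wy": 0, "wz": 0},
  {"grip": 1, "tx": -3.4, "ty": 0.56, "tz": 0, "wx": 0, "wy": 0, "wz": 0},
])

```text
time: 12.8
ee_pos: [0.5277, -0.1467, 0.0396]
tcp_rot: [-180.0, 0.0, 170.7]
ft_force: [1.7, 0.4, 0.7]
opening: 0.004
finger_force: 0.9
```

Request:
send_rows([
  {"grip": 1, "tx": -0.6, "ty": 0.1, "tz": 0, "wx": 0, "wy": 0, "wz": 0},
  {"grip": 1, "tx": -1.2, "ty": 0.2, "tz": 0, "wx": 0, "wy": 0, "wz": 0},
  {"grip": 1, "tx": -1.9, "ty": 0.31, "tz": 0, "wx": 0, "wy": 0, "wz": 0},
  {"grip": 1, "tx": -2.6, "ty": 0.43, "tz": 0, "wx": 0, "wy": 0, "wz": 0},
  {"grip": 1, "tx": -3.3, "ty": 0.54, "tz": 0, "wx": 0, "wy": 0, "wz": 0},
  {"grip": 1, "tx": -4.0, "ty": 0.66, "tz": 0, "wx": 0, "wy": 0, "wz": 0},
  {"grip": 1, "tx": -4.7, "ty": 0.77, "tz": 0, "wx": 0, "wy": 0, "wz": 0},
  {"grip": 1, "tx": -5.4, "ty": 0.89, "tz": 0, "wx": 0, "wy": 0, "wz": 0},
])

```text
time: 13.8
ee_pos: [0.4732, -0.1377, 0.0394]
tcp_rot: [180.0, -0.0, 170.7]
ft_force: [1.5, 0.9, 0.5]
opening: -0.0
finger_force: 0.9
```

Request:
send_rows([
  {"grip": 1, "tx": -0.5, "ty": 0.08, "tz": 0, "wx": 0, "wy": 0, "wz": 0},
  {"grip": 1, "tx": -1.0, "ty": 0.16, "tz": 0, "wx": 0, "wy": 0, "wz": 0},
  {"grip": 1, "tx": -1.4, "ty": 0.23, "tz": 0, "wx": 0, "wy": 0, "wz": 0},
  {"grip": 1, "tx": -1.8, "ty": 0.29, "tz": 0, "wx": 0, "wy": 0, "wz": 0},
  {"grip": 1, "tx": -2.1, "ty": 0.34, "tz": 0, "wx": 0, "wy": 0, "wz": 0},
  {"grip": 1, "tx": -2.4, "ty": 0.39, "tz": 0, "wx": 0, "wy": 0, "wz": 0},
])

```text
time: 14.55
ee_pos: [0.4496, -0.1338, 0.0394]
tcp_rot: [180.0, 0.0, 170.7]
ft_force: [1.4, 0.4, 0.3]
opening: 0.002
finger_force: 0.8
```

Request:
send_rows([
  {"grip": 1, "tx": -0.2, "ty": 0.03, "tz": 0, "wx": 0, "wy": 0, "wz": 0},
  {"grip": 1, "tx": -0.4, "ty": 0.06, "tz": 0, "wx": 0, "wy": 0, "wz": 0},
  {"grip": 1, "tx": -0.6, "ty": 0.1, "tz": 0, "wx": 0, "wy": 0, "wz": 0},
  {"grip": 1, "tx": -0.6, "ty": 0.1, "tz": 0, "wx": 0, "wy": 0, "wz": 0},
])

```text
time: 15.05
ee_pos: [0.4436, -0.1329, 0.0395]
tcp_rot: [-180.0, 0.0, 170.7]
ft_force: [1.3, 0.5, -0.8]
opening: 0.0
finger_force: 0.7
```

Request:
send_rows([
  {"grip": 1, "tx": -0.2, "ty": 0.03, "tz": 0, "wx": 0, "wy": 0, "wz": 0},
  {"grip": 1, "tx": -0.4, "ty": 0.06, "tz": 0, "wx": 0, "wy": 0, "wz": 0},
  {"grip": 1, "tx": -0.6, "ty": 0.1, "tz": 0, "wx": 0, "wy": 0, "wz": 0},
  {"grip": 1, "tx": -0.6, "ty": 0.1, "tz": 0, "wx": 0, "wy": 0, "wz": 0},
])

```text
time: 15.55
ee_pos: [0.4434, -0.1333, 0.0401]
tcp_rot: [-179.9, 0.6, 170.6]
ft_force: [11.6, 1.4, -7.6]
opening: -0.001
finger_force: 5.4
```

Right tray is on its stop too. I back off, lift and move well clear.

Request:
send_rows([
  {"grip": 1, "tx": 0.8, "ty": -0.13, "tz": 0, "wx": 0, "wy": 0, "wz": 0},
  {"grip": 1, "tx": 1.8, "ty": -0.29, "tz": 0, "wx": 0, "wy": 0, "wz": 0},
  {"grip": 1, "tx": 1.8, "ty": -0.29, "tz": 0.5, "wx": 0, "wy": 0, "wz": 0},
  {"grip": 1, "tx": 1.8, "ty": -0.29, "tz": 4, "wx": 0, "wy": 0, "wz": 0},
  {"grip": 1, "tx": 1.8, "ty": -0.29, "tz": 9, "wx": 0, "wy": 0, "wz": 0},
  {"grip": 1, "tx": 1.8, "ty": -0.29, "tz": 15, "wx": 0, "wy": 0, "wz": 0},
  {"grip": 1, "tx": 1.8, "ty": -0.29, "tz": 20, "wx": 0, "wy": 0, "wz": 0},
  {"grip": 1, "tx": 1.8, "ty": -0.29, "tz": 22, "wx": 0, "wy": 0, "wz": 0},
])

```text
time: 16.55
ee_pos: [0.4562, -0.1351, 0.2631]
tcp_rot: [-179.9, 0.3, 170.7]
ft_force: [0.4, -0.7, -0.5]
opening: 0.001
finger_force: 0.0
```

```bash
python3 - <<'E'
from station import sense, optics
import cv2,numpy as np
s=sense();print(s['time'],s['ee_pos'],s['ft_force'])
for c in('side','top'):
  f=optics.grab_frame(c)
  for n in('lip0','dish_a','jar','vial_a','forceps'):
    print(c,n,[(np.round(d['location'],3).tolist(),round(d['p'],2)) for d in optics.landmark_of(n,c)])
  if c=='side':cv2.imwrite('pics/end.png',cv2.resize(f['img'],(798,598)))
E
```

```text
16.55 [ 0.45620589 -0.13512017  0.26311729] [ 0.39669179 -0.71392891 -0.45250657]
side lip0 [([0.555, -0.028, 0.041], 0.81), ([0.475, 0.106, 0.044], 0.78), ([0.435, -0.129, 0.05], 0.68)]
side dish_a [([0.556, -0.151, 0.018], 0.86), ([0.81, 0.248, 0.004], 0.52), ([0.603, 0.088, 0.016], 0.46)]
side jar [([0.684, -0.047, 0.017], 0.63), ([0.56, -0.026, 0.041], 0.63)]
side vial_a [([0.393, -0.008, 0.001], 0.63), ([0.525, -0.26, 0.0], 0.57)]
side forceps [([0.354, -0.121, 0.001], 0.66)]
top lip0 [([0.427, -0.131, 0.045], 0.98), ([0.474, 0.108, 0.047], 0.75), ([0.558, -0.03, 0.046], 0.7)]
top dish_a [([0.815, 0.245, 0.004], 0.83), ([0.558, -0.157, 0.016], 0.74), ([0.598, 0.091, 0.018], 0.71), ([0.715, 0.258, 0.001], 0.64)]
top jar [([0.682, -0.042, 0.013], 0.57)]
top vial_a []
top forceps [([0.357, -0.122, 0.006], 0.49)]
```

View pics/end.png

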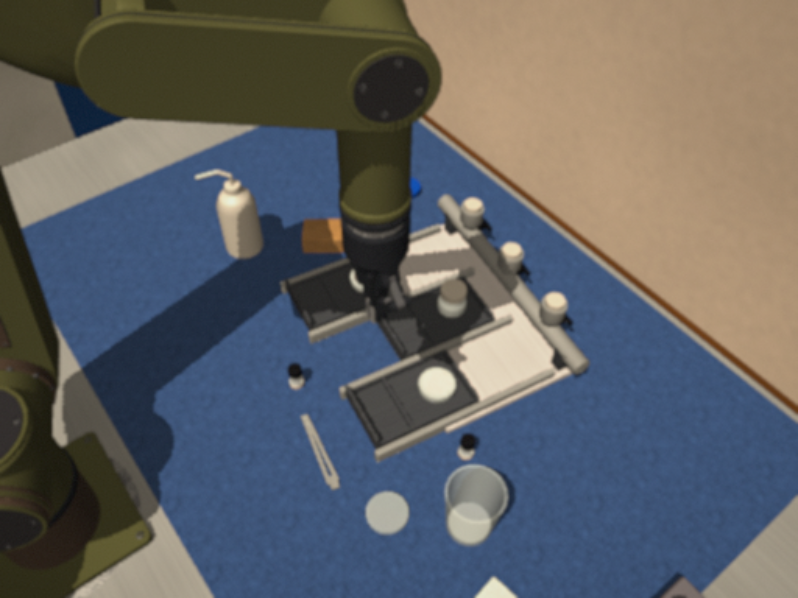

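The right tray, with its dish at (437,385), and the left tray are fully out. The jar at (453,300) is still in place and the bystanders have not moved. The arm is clear, so I hand in.

```bash
python3 -c "
from station import sign_off
print(sign_off())"
```

```text
the job is handed in; nothing more can be done
None
```

The left and right trays, each with a petri dish, are drawn out to their stops with the dishes still in place on them. The jar's tray was left in, the other items checked had not moved, and the job was handed in at about 17 s of the 54 s limit; no verdict came back.

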